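# Pack the lacquer box set

## Task

Pack the four small black lacquer boxes (small round, larger round, square and oblong) into the wooden packing tray, each standing upright and fully down in the recess cut to its own shape and size. The two oversize boxes, one round and one square, fit no recess and do not belong: leave them where they stand.

Things in the scene. Friction and masses are not known exactly. Their poses are not given: they have to be found in the camera images.
- round_small: Small round box, the smallest: diameter 40 mm, about 45 g. All boxes are solid, rigid, black-lacquered, flat-topped with cream eggshell flecks on the lid, 44 mm high, standing on the table at the start. Origin: centre of the underside, z up.
- round_large: Larger round box of the set: diameter 54 mm, about 75 g. All boxes are solid, rigid, black-lacquered, flat-topped with cream eggshell flecks on the lid, 44 mm high, standing on the table at the start. Origin: centre of the underside, z up.
- square_box: Square box of the set: 50 x 50 mm (sides along its x and y), about 75 g. All boxes are solid, rigid, black-lacquered, flat-topped with cream eggshell flecks on the lid, 44 mm high, standing on the table at the start. Origin: centre of the underside, z up.
- oblong_box: Oblong box: 70 mm along its x, 34 mm along its y, about 70 g. All boxes are solid, rigid, black-lacquered, flat-topped with cream eggshell flecks on the lid, 44 mm high, standing on the table at the start. Origin: centre of the underside, z up.
- oversize_round: Oversize round box, diameter 84 mm, about 170 g: too big for every recess, does not belong to the set. All boxes are solid, rigid, black-lacquered, flat-topped with cream eggshell flecks on the lid, 44 mm high, standing on the table at the start. Origin: centre of the underside, z up.
- oversize_square: Oversize square box, 72 x 72 mm, about 160 g: too big for every recess, does not belong to the set. All boxes are solid, rigid, black-lacquered, flat-topped with cream eggshell flecks on the lid, 44 mm high, standing on the table at the start. Origin: centre of the underside, z up.
- nest_small: Insert with the small round recess, diameter 56 mm. Plywood insert 97 x 97 x 12 mm, one of four fixed two by two (any order, 98 mm between centres) in a fixed dark wooden tray 212 mm square, rim 18 mm above the table. Recess centred, 8 mm deep, lined grey. Origin: centre of the insert's underside, 5 mm above the table; recess floor 4 mm, top 12 mm above it.
- nest_large: Insert with the large round recess, diameter 70 mm. Plywood insert 97 x 97 x 12 mm, one of four fixed two by two (any order, 98 mm between centres) in a fixed dark wooden tray 212 mm square, rim 18 mm above the table. Recess centred, 8 mm deep, lined grey. Origin: centre of the insert's underside, 5 mm above the table; recess floor 4 mm, top 12 mm above it.
- nest_square: Insert with the square recess, 66 x 66 mm, sides along its x and y. Plywood insert 97 x 97 x 12 mm, one of four fixed two by two (any order, 98 mm between centres) in a fixed dark wooden tray 212 mm square, rim 18 mm above the table. Recess centred, 8 mm deep, lined grey. Origin: centre of the insert's underside, 5 mm above the table; recess floor 4 mm, top 12 mm above it.
- nest_oblong: Insert with the oblong recess, 86 mm along its x, 50 mm along its y. Plywood insert 97 x 97 x 12 mm, one of four fixed two by two (any order, 98 mm between centres) in a fixed dark wooden tray 212 mm square, rim 18 mm above the table. Recess centred, 8 mm deep, lined grey. Origin: centre of the insert's underside, 5 mm above the table; recess floor 4 mm, top 12 mm above it.
Things that resemble listed ones, but are neither listed nor needed, are in the scene too. Leave any purple or turquoise look-alike of the round_large alone. What is shaped like the round_small but purple is not meant.

How it is judged:
By the outcome, as a careful person would: the job done as asked, in the order asked, and still so for the second after the job is handed in, with the robot touching nothing.
It also fails if it takes over 104 s, if anything falls off the work surface, if the arm or the gripper's body presses on something with over 40 N, if the wrist force passes 120 N, or if a joint passes its speed limit or range.

## Robot

A 7-joint arm with a two-finger parallel gripper is mounted at the origin on the work surface. World frame = base frame: x ahead of the robot, y to its left, z up, the work surface at z = 0. Lengths are in m, angles in rad, forces in N, time in s.
With the tool pointing down it reaches from about 0.4 to 0.85 m from the base axis. Payload 10.4 kg.
Tool frame: the origin (TCP) lies at the very end of the fingers, on their centre line; the grasp point (between the pads) lies 19 mm behind it; z points along the fingers, y is the line along which they close (so a half turn about z gives the same grasp; the last joint's range is limited). The gripper opens to 85 mm and grips with 20 to 120 N. Pads are 22 mm wide; open, the fingers measure 114 mm over their backs; the gripper's body (76 mm by 85 mm) begins 54 mm behind the grasp point. The pads swing forward as they close: fully open they stand 13 mm farther back than shut.
Start: joints at [-1.254, 0.332, -0.065, 1.46, 0.022, 1.35, -0.088], TCP at [0.208, 0.589, 0.231] pointing down, gripper open.
Joint ranges: [-2.6, 2.6], [-0.5, 2.12], [-1.47, 1.34], [0.16, 2.42], [-1.27, 4.41], [0.06, 2.06], [-2.6, 2.6]. Speed limits (rad/s): [2.22, 2.22, 2.79, 2.79, 3.14, 3.14, 3.14].

## Interface

Orientations are given as a unit quaternion [x, y, z, w].
In Python, from workcell import manip, vision, order gives the robot as it stands. The module is installed in compiled form; this text tells all that it offers.
- The arm moves only by the tool move_arm, never from a script. Its argument "motion" is a list of rows, each a list of 3 entries, a list of its own where there are three numbers: the shift along the tool's x, y, z scaled (see below), then the turn, a rotation vector about the tool's x, y, z scaled (see below), then the opening, from -1 (shut) to 1 (fully open). In form: [[[dx, dy, dz], [wx, wy, wz], hand], ...]. A call has 1 to 12 rows; each row shifts and turns the commanded pose from where the row before left it, along the tool's axes as they then stand; what a row does not reach is not made up. The controller multiplies each number of a shift by 0.75 m and each number of a turn by pi/4 rad. A row lasts 1/10 s, in which the tool goes at most 50 mm and 8.59 degrees, less where a joint would pass 70% of its speed; a pose out of reach is approached as far as the arm can. A call with a number of a shift or a turn outside -1 to 1 is refused whole. A call with a gripper value outside its range is refused whole. The fingers move at their own pace and stop on an object; "newtons" is the grip in N (left out, the last holds). Time passes only in rows, so rows that do not move let the fingers close. It gives the time, the measured TCP pose, the force, the opening and the grip force at its end, in the units of the state.
- manip.get_obs(): the state, without advancing time (a new reading comes with each control period).
- vision.camera(name): name is "side" or "top" or "wrist"; returns a dict with "pixels" (400x640x3 uint8, red, green, blue), "fx", "fy", "cx", "cy" (pixels), "R" (3x3) and "t" (3): a world point X has camera coordinates R X + t. Camera axes: x right, y down, z forward; pixel columns grow to the right and rows downward; lengths in m; the calibration is good to about 2 mm. A picture is of the moment at which its call begins. There is no depth.
- order.hand_in(): hands the job in; it is judged then, once.
The state is a dict: "clock": time; "joint_pos": joint angles; "joint_velocities": joint speeds; "tau": joint torques, N m; "position": TCP position; "ee_rot": TCP orientation; "ft_force": force on the tool from outside, world axes, zero at the start; "torque": the same for the moment, N m; "grip_width": opening from 0.0 (shut) to 1.0 (fully open); "grasp_force": force on a finger pad.
Only numpy, scipy, OpenCV 4.12 (cv2) and the standard library are available. Lean on these libraries where they do the work, as an engineer would, in place of code of your own. Each camera call takes 0.05 s, during which the arm holds its last target. There are 200 camera calls.

## Working session

There is one attempt and no reset: what is moved stays moved. The work goes in short steps, Python scripts to look and compute and a tool call to move; the robot and the scene stay as the last step left them, time stands still between calls to the robot, and variables do not carry over. Pictures are saved under pics/ and viewed, at most 14 in all, crops included, and the job is handed in when it is done.

Besides the shell and the picture viewer there is one more tool, called as name([rows], argument=value, ...), one row to a line, values as JSON. move_arm: Moves the arm, as the interface text tells. Its arguments: {"type":"object","properties":{"motion":{"type":"array"},"newtons":{"type":"number"}},"required":["motion"]}

```bash
mkdir -p pics; python3 - <<'E'
from workcell import manip, vision
import cv2,numpy as np
for n in ("top","side"):
    c=vision.camera(n); cv2.imwrite(f"pics/{n}0.png",c["pixels"][:,:,::-1])
    np.savez(f"{n}0.npz",**c)
    print(n,c["fx"],c["cx"],c["cy"],np.round(c["R"],3).tolist(),np.round(c["t"],3))
o=manip.get_obs(); print({k:np.round(v,3) for k,v in o.items()})
E
```

```text
top 508.72350426275443 318.34328299078385 203.61453908271952 [[0.001, -1.0, -0.013], [-0.995, 0.0, -0.104], [0.104, 0.013, -0.995]] [-0.019  0.506  1.321]
side 432.20510734455667 330.0533014588518 187.0485917636479 [[0.899, -0.438, -0.01], [-0.306, -0.612, -0.729], [0.313, 0.658, -0.684]] [-0.472  0.167  0.976]
{'clock': np.float64(0.1), 'joint_pos': array([-1.254,  0.333, -0.065,  1.461,  0.022,  1.35 , -0.088]), 'joint_velocities': array([ 0.   , -0.003,  0.001, -0.001,  0.   , -0.001, -0.   ]), 'tau': array([ 1.0000e-03, -6.2674e+01,  4.9000e-02, -3.9243e+01,  1.6000e-02,
        7.0000e-03, -0.0000e+00]), 'position': array([0.208, 0.589, 0.231]), 'ee_rot': array([ 0.169,  0.986, -0.001, -0.   ]), 'ft_force': array([-0.43 ,  0.004,  0.514]), 'torque': array([0.024, 0.017, 0.026]), 'grasp_force': np.float64(0.0), 'grip_width': np.float64(1.002)}
```

View pics/top0.png

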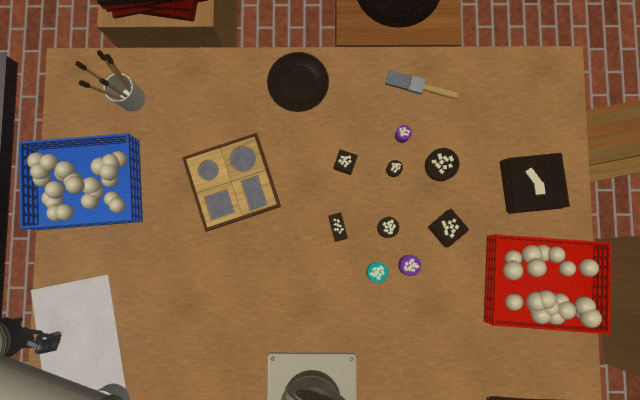

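View pics/side0.png

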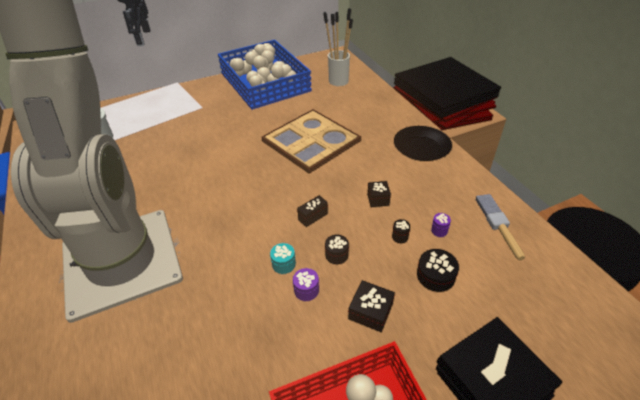

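Top view: square (345,161), small round (395,168), larger round (388,227), oblong (338,227). The tray is at about (231,182). Could be mistaken: oversize round (442,165), oversize square (448,228), purple small (403,133), turquoise (377,272) and purple (410,265) rounds. I choose the four black small ones, and check them in a close crop with measurements.

```bash
cat > h.py <<'E'
import numpy as np,cv2
def ray(c,px,z):
    """pixels (N,2) -> world xy on plane z"""
    px=np.atleast_2d(px).astype(float)
    d=np.c_[(px[:,0]-c["cx"])/c["fx"],(px[:,1]-c["cy"])/c["fy"],np.ones(len(px))]@c["R"]
    C=-c["R"].T@c["t"]
    return (C+d*((z-C[2])/d[:,2])[:,None])[:,:2]
def proj(c,X):
    q=np.atleast_2d(X)@c["R"].T+c["t"]; return np.c_[q[:,0]/q[:,2]*c["fx"]+c["cx"],q[:,1]/q[:,2]*c["fy"]+c["cy"]]
E
python3 - <<'E'
from h import *
c=dict(np.load("top0.npz")); im=c["pixels"]; print("C",-c["R"].T@c["t"])
hsv=cv2.cvtColor(im,cv2.COLOR_RGB2HSV)
roi=np.zeros(im.shape[:2],np.uint8); roi[115:290,310:475]=1
# wood is brown/bright; flecks low-saturation bright; boxes dark
m=((im.max(2)<75)).astype(np.uint8)*roi
n=cv2.findContours(m,cv2.RETR_EXTERNAL,cv2.CHAIN_APPROX_NONE)[0]
for k in n:
    if cv2.contourArea(k)<100: continue
    h=cv2.convexHull(k); M=cv2.moments(h); p=[M["m10"]/M["m00"],M["m01"]/M["m00"]]
    w=ray(c,h[:,0],.022).astype(np.float32)*1000; r=cv2.minAreaRect(w)
    ap=cv2.approxPolyDP(h,3,True)[:,0].tolist()
    print(np.round(p,1),"xy",np.round(ray(c,p,.022)[0],4),"rect",np.round(r[0],1),np.round(r[1],1),round(r[2],1))
# recesses: grey in tray
roi[:]=0; roi[130:235,180:285]=1
g=((hsv[:,:,1]<60)&(im.max(2)>60)).astype(np.uint8)*roi
n=cv2.findContours(g,cv2.RETR_EXTERNAL,cv2.CHAIN_APPROX_NONE)[0]
for k in n:
    if cv2.contourArea(k)<100: continue
    w=ray(c,k[:,0],.010).astype(np.float32)*1000; r=cv2.minAreaRect(w)
    M=cv2.moments(w.reshape(-1,1,2)); print("recess",k[:,0].mean(0).round(),np.round([M["m10"]/M["m00"],M["m01"]/M["m00"]],1),np.round(r[1],1),round(r[2],1),"fill",round(cv2.contourArea(w)/r[1][0]/r[1][1],2))
a=cv2.resize(im[110:250,310:475],None,fx=4,fy=4,interpolation=cv2.INTER_CUBIC)
cv2.imwrite("pics/crop1.png",a[:,:,::-1])
b=cv2.resize(im[125:240,175:290],None,fx=5,fy=5,interpolation=cv2.INTER_CUBIC)
cv2.imwrite("pics/crop2.png",b[:,:,::-1])
E
```

```text
C [ 0.36665079 -0.03593187  1.36625273]
[387.7 227.1] xy [ 0.4447 -0.2018] rect [ 444.3 -202.1] [51.9 54.5] 44.7
[337.5 226.6] xy [ 0.4459 -0.0696] rect [445.9 -69.7] [70.6 33.9] 14.9
[447.8 227.9] xy [ 0.4426 -0.3602] rect [ 442.6 -360.2] [74.8 80.1] 39.7
[344.8 161.7] xy [ 0.6197 -0.0894] rect [619.8 -89.3] [49.3 55.8] 71.3
[441.5 164.2] xy [ 0.6128 -0.3474] rect [ 612.2 -347.5] [82.7 92.2] 44.0
recess [219. 204.] [506.7 247.5] [61.9 63.7] 18.6 fill 0.92
recess [254. 193.] [537.4 154.7] [82.  46.7] 19.0 fill 0.92
recess [208. 170.] [599.7 279.2] [51.6 49.3] 90.0 fill 0.76
recess [243. 159.] [630.8 186.4] [65.4 63.3] 89.9 fill 0.78
```

View pics/crop1.png

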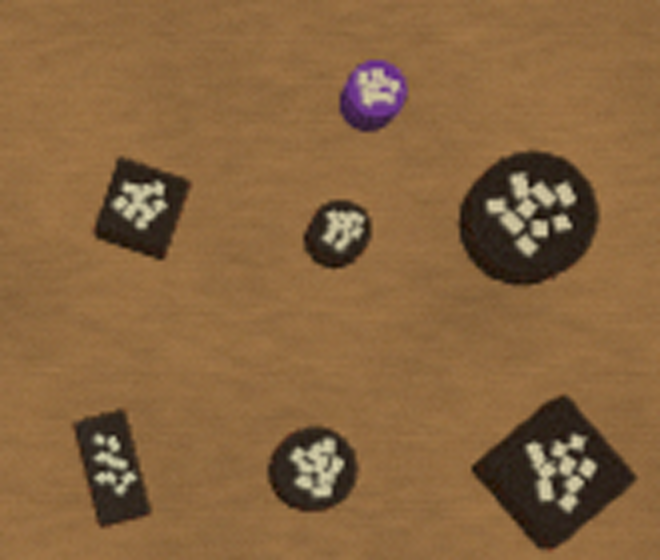

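View pics/crop2.png

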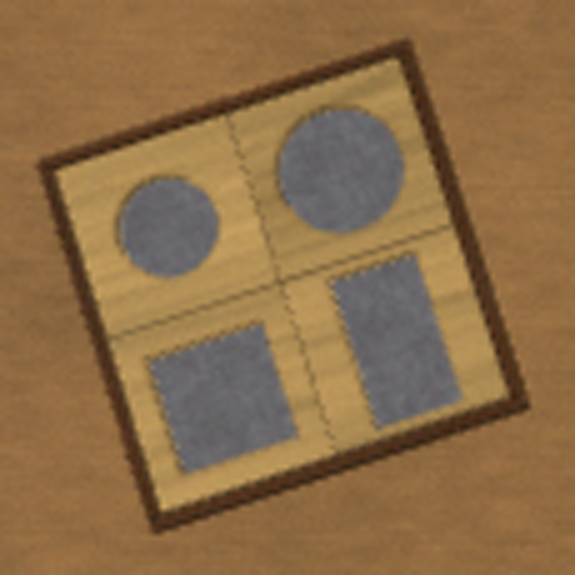

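The crops confirm four small black boxes. Recesses in the top image: small round (208,170), large round (243,159), square (219,204), oblong (254,193). Recess spacing measures 98 mm and the sizes agree. The small round was missed by the area filter, so I measure it from its crop pixel (394.5,168.3).

```bash
cat >> h.py <<'E'
from workcell import manip
from scipy.spatial.transform import Rotation as Ro
def plan(*pts):
    """pts: (x,y,z,tool-y angle deg or None); prints per leg the total shift & turn in tool axes and units, with the least rows"""
    o=manip.get_obs(); p=np.array(o["position"]); R=Ro.from_quat(o["ee_rot"]); M=R.as_matrix()
    print("t",round(float(o["clock"]),2),"at",p.round(4),"yang",np.degrees(np.arctan2(M[1,1],M[0,1])).round(1),"w",round(float(o["grip_width"]),3),"F",np.round(o["ft_force"],1),"g",round(float(o["grasp_force"]),1))
    for x,y,z,a in pts:
        M=R.as_matrix(); cur=np.degrees(np.arctan2(M[1,1],M[0,1])); a=cur if a is None else a
        s=M.T@(np.array([x,y,z])-p)
        ya=np.radians(a); Y=np.array([np.cos(ya),np.sin(ya),0]); Z=np.array([0,0,-1.]); T=Ro.from_matrix(np.c_[np.cross(Y,Z),Y,Z])
        w=(R.inv()*T).as_rotvec()
        print("shift",(s/.75).round(4),"rows>=",round(np.linalg.norm(s)/.045,1),"then turn",(w/(np.pi/4)).round(3),"rows>=",round(np.degrees(np.linalg.norm(w))/8,1)); p=np.array([x,y,z]); R=T
E
python3 - <<'E'
from h import *
c=dict(np.load("top0.npz")); print(ray(c,[394.5,168.25],.022), ray(c,[403,133],.022))
x,y=ray(c,[394.5,168.25],.022)[0]
plan((x,y,.15,70.5),(x,y,.012,None),(x,y,.12,None),(.5997,.2792,.12,None),(.5997,.2792,.022,None),(.5997,.2792,.12,None))
E
```

```text
[[ 0.60191906 -0.2221097 ]] [[ 0.69793995 -0.24630261]]
t 0.1 at [0.2082 0.5889 0.2306] yang 70.5 w 1.002 F [-0.4  0.   0.5] g 0.0
shift [-0.8553 -0.8445  0.1086] rows>= 20.1 then turn [-0.002  0.     0.001] rows>= 0.0
shift [0.    0.    0.184] rows>= 3.1 then turn [0. 0. 0.] rows>= 0.0
shift [ 0.     0.    -0.144] rows>= 2.4 then turn [0. 0. 0.] rows>= 0.0
shift [0.2259 0.6291 0.    ] rows>= 11.1 then turn [0. 0. 0.] rows>= 0.0
shift [0.     0.     0.1307] rows>= 2.2 then turn [0. 0. 0.] rows>= 0.0
shift [ 0.      0.     -0.1307] rows>= 2.2 then turn [0. 0. 0.] rows>= 0.0
```

move_arm([
  [[-0.039, -0.0385, 0.005], [0, 0, 0], 1],
  [[-0.039, -0.0385, 0.005], [0, 0, 0], 1],
  [[-0.039, -0.0385, 0.005], [0, 0, 0], 1],
  [[-0.039, -0.0385, 0.005], [0, 0, 0], 1],
  [[-0.039, -0.0385, 0.005], [0, 0, 0], 1],
  [[-0.039, -0.0385, 0.005], [0, 0, 0], 1],
  [[-0.039, -0.0385, 0.005], [0, 0, 0], 1],
  [[-0.039, -0.0385, 0.005], [0, 0, 0], 1],
  [[-0.039, -0.0385, 0.005], [0, 0, 0], 1],
  [[-0.039, -0.0385, 0.005], [0, 0, 0], 1],
  [[-0.039, -0.0385, 0.005], [0, 0, 0], 1],
  [[0, 0, 0], [0, 0, 0], 1],
])

```text
clock: 1.3
position: [0.4074, 0.1775, 0.1896]
ee_rot: [0.173, 0.985, -0.001, -0.0]
ft_force: [-0.5, 0.5, -0.4]
grip_width: 1.001
grasp_force: 0.0
```

move_arm([
  [[-0.039, -0.0385, 0.005], [0, 0, 0], 1],
  [[-0.039, -0.0385, 0.005], [0, 0, 0], 1],
  [[-0.039, -0.0385, 0.005], [0, 0, 0], 1],
  [[-0.039, -0.0385, 0.005], [0, 0, 0], 1],
  [[-0.039, -0.0385, 0.005], [0, 0, 0], 1],
  [[-0.039, -0.0385, 0.005], [0, 0, 0], 1],
  [[-0.039, -0.0385, 0.005], [0, 0, 0], 1],
  [[-0.039, -0.0385, 0.005], [0, 0, 0], 1],
  [[-0.039, -0.0385, 0.005], [0, 0, 0], 1],
  [[-0.039, -0.0385, 0.005], [0, 0, 0], 1],
  [[0, 0, 0], [0, 0, 0], 1],
  [[0, 0, 0], [0, 0, 0], 1],
])

```text
clock: 2.5
position: [0.5851, -0.1874, 0.1516]
ee_rot: [0.17, 0.985, -0.0, -0.001]
ft_force: [-0.2, 1.2, 0.7]
grip_width: 1.0
grasp_force: 0.0
```

```bash
python3 - <<'E'
from h import *
from workcell import vision
plan((.6019,-.2221,.15,70.5),(.6019,-.2221,.012,None))
c=vision.camera("wrist"); cv2.imwrite("pics/w1.png",c["pixels"][:,:,::-1]); np.savez("w1.npz",**c)
print(proj(c,[[.6019,-.2221,.044],[.6019,-.2221,0],[.6019+.02,-.2221,.044],[.6019-.02,-.2221,.044]]).round())
E
```

```text
t 2.5 at [ 0.5851 -0.1874  0.1516] yang 70.5 w 1.0 F [-0.2  1.2  0.7] g 0.0
shift [-0.0366 -0.0361  0.0021] rows>= 0.9 then turn [-0.001 -0.002 -0.001] rows>= 0.0
shift [0.    0.    0.184] rows>= 3.1 then turn [0. 0. 0.] rows>= 0.0
[[292. 229.]
 [296. 211.]
 [301. 250.]
 [283. 207.]]
```

View pics/w1.png

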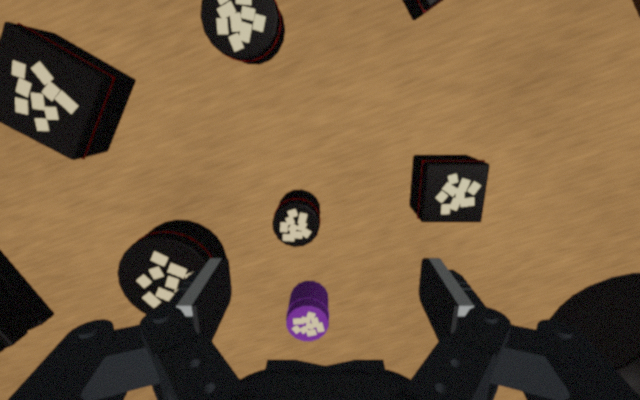

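Wrist view: the small round lid is centred near (296,223) with the fingers clear on both sides. The purple look-alike is at (308,315) and the oversize round at (170,275).

```bash
python3 - <<'E'
from h import *
w=dict(np.load("w1.npz")); c=dict(np.load("top0.npz"))
print("wrist small",ray(w,[296,222.5],.044),"check large recess-free sq lid",ray(w,[450,188],.044))
im=c["pixels"]; m=(im.max(2)<75).astype(np.uint8); 
for k in cv2.findContours(m,cv2.RETR_EXTERNAL,cv2.CHAIN_APPROX_NONE)[0]:
    x,y,ww,h=cv2.boundingRect(k)
    if 380<x+ww/2<410 and 155<y+h/2<180: print(x,y,ww,h,ray(c,[x+ww/2-.5,y+h/2-.5],.022))
x,y=ray(w,[296,222.5],.044)[0]
plan((x,y,.15,70.5),(.601,-.2221,.012,None))
E
```

```text
wrist small [[ 0.59774876 -0.21700415]] check large recess-free sq lid [[ 0.61119747 -0.09121034]]
394 169 1 1 [[ 0.59989157 -0.22074781]]
386 160 17 17 [[ 0.6025967  -0.22078606]]
t 2.55 at [ 0.5852 -0.1862  0.152 ] yang 70.6 w 1.003 F [-0.2  0.8 -0.9] g 0.0
shift [-0.0294 -0.0332  0.0026] rows>= 0.7 then turn [ 0.    -0.002  0.001] rows>= 0.0
shift [-0.0064 -0.005   0.184 ] rows>= 3.1 then turn [0. 0. 0.] rows>= 0.0
```

move_arm([
  [[-0.0165, -0.0175, 0], [0, 0, 0], 1],
  [[-0.0165, -0.0175, 0], [0, 0, 0], 1],
  [[0, 0, 0.04], [0, 0, 0], 1],
  [[0, 0, 0.04], [0, 0, 0], 1],
  [[0, 0, 0.04], [0, 0, 0], 1],
  [[0, 0, 0.04], [0, 0, 0], 1],
  [[0, 0, 0.02], [0, 0, 0], 1],
  [[0, 0, 0.0067], [0, 0, 0], 1],
  [[0, 0, 0], [0, 0, 0], 1],
  [[0, 0, 0], [0, 0, 0], 1],
], newtons=30)

```text
clock: 3.55
position: [0.6009, -0.2202, 0.014]
ee_rot: [0.169, 0.986, 0.0, 0.001]
ft_force: [-0.6, 0.4, 0.2]
grip_width: 1.001
grasp_force: 0.0
```

move_arm([
  [[0, 0, 0], [0, 0, 0], -1],
  [[0, 0, 0], [0, 0, 0], -1],
  [[0, 0, 0], [0, 0, 0], -1],
  [[0, 0, 0], [0, 0, 0], -1],
  [[0, 0, 0], [0, 0, 0], -1],
  [[0, 0, 0], [0, 0, 0], -1],
  [[0, 0, 0], [0, 0, 0], -1],
  [[0, 0, 0], [0, 0, 0], -1],
])

```text
clock: 4.35
position: [0.6002, -0.2202, 0.0131]
ee_rot: [0.169, 0.986, 0.0, 0.0]
ft_force: [-2.0, 0.8, 5.0]
grip_width: 0.457
grasp_force: 30.1
```

move_arm([
  [[0, 0, -0.02], [0, 0, 0], -1],
  [[0, 0, -0.04], [0, 0, 0], -1],
  [[0, 0, -0.04], [0, 0, 0], -1],
  [[0, 0, -0.04], [0, 0, 0], -1],
  [[0.0173, 0.0482, 0], [0, 0, 0], -1],
  [[0.0173, 0.0482, 0], [0, 0, 0], -1],
  [[0.0173, 0.0482, 0], [0, 0, 0], -1],
  [[0.0173, 0.0482, 0], [0, 0, 0], -1],
  [[0.0173, 0.0482, 0], [0, 0, 0], -1],
  [[0.0173, 0.0482, 0], [0, 0, 0], -1],
  [[0.0173, 0.0482, 0], [0, 0, 0], -1],
  [[0.0173, 0.0482, 0], [0, 0, 0], -1],
])

```text
clock: 5.55
position: [0.5983, 0.0885, 0.1185]
ee_rot: [0.169, 0.986, 0.0, 0.0]
ft_force: [0.2, -0.1, 0.7]
grip_width: 0.458
grasp_force: 30.3
```

move_arm([
  [[0.0173, 0.0482, 0], [0, 0, 0], -1],
  [[0.0173, 0.0482, 0], [0, 0, 0], -1],
  [[0.0173, 0.0482, 0], [0, 0, 0], -1],
  [[0.0173, 0.0482, 0], [0, 0, 0], -1],
  [[0.0173, 0.0482, 0], [0, 0, 0], -1],
  [[0, 0, 0], [0, 0, 0], -1],
  [[0, 0, 0], [0, 0, 0], -1],
  [[0, 0, 0], [0, 0, 0], -1],
])

```text
clock: 6.35
position: [0.598, 0.2775, 0.118]
ee_rot: [0.17, 0.985, -0.0, 0.0]
ft_force: [0.1, -0.7, -0.3]
grip_width: 0.459
grasp_force: 30.4
```

```bash
python3 - <<'E'
from h import *
from workcell import vision
plan((.5997,.2792,.022,None))
c=vision.camera("top"); np.savez("top1.npz",**c)
s=vision.camera("side"); 
a=cv2.resize(c["pixels"][120:240,170:290],None,fx=4,fy=4); b=cv2.resize(s["pixels"][60:180,240:380],None,fx=4,fy=4)
cv2.imwrite("pics/p1.png",a[:,:,::-1])
E
```

```text
t 6.35 at [0.598  0.2775 0.118 ] yang 70.4 w 0.459 F [ 0.1 -0.7 -0.3] g 30.4
shift [-0.0014  0.003   0.128 ] rows>= 2.1 then turn [-0.001  0.001  0.   ] rows>= 0.0
```

View pics/p1.png

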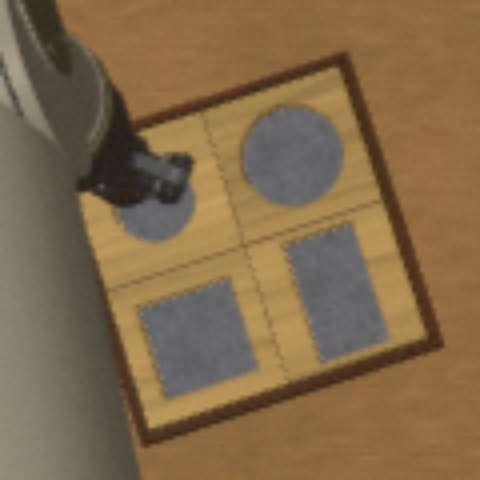

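The gripper is over the small recess (at crop (155,205), with parallax) and the tray is unobstructed. I lower it.

move_arm([
  [[-0.0014, 0.003, 0.03], [0, 0, 0], -1],
  [[0, 0, 0.04], [0, 0, 0], -1],
  [[0, 0, 0.03], [0, 0, 0], -1],
  [[0, 0, 0.015], [0, 0, 0], -1],
  [[0, 0, 0.008], [0, 0, 0], -1],
  [[0, 0, 0.0035], [0, 0, 0], -1],
  [[0, 0, 0], [0, 0, 0], -1],
  [[0, 0, 0], [0, 0, 0], -1],
])

```text
clock: 7.25
position: [0.5999, 0.2812, 0.0237]
ee_rot: [0.169, 0.986, 0.001, 0.001]
ft_force: [-1.1, 0.7, -1.3]
grip_width: 0.461
grasp_force: 30.4
```

move_arm([
  [[0, 0, 0], [0, 0, 0], 0.4],
  [[0, 0, 0], [0, 0, 0], 0.4],
  [[0, 0, 0], [0, 0, 0], 0.4],
  [[0, 0, 0], [0, 0, 0], 0.4],
  [[0, 0, -0.02], [0, 0, 0], 0.4],
  [[0, 0, -0.04], [0, 0, 0], 0.4],
  [[0, 0, -0.04], [0, 0, 0], 0.4],
  [[0, 0, -0.04], [0, 0, 0], 1],
  [[0, 0, -0.03], [0, 0, 0], 1],
  [[0, 0, 0], [0, 0, 0], 1],
  [[0, 0, 0], [0, 0, 0], 1],
])

```text
clock: 8.35
position: [0.5995, 0.2811, 0.1514]
ee_rot: [0.169, 0.986, 0.001, 0.001]
ft_force: [-0.2, -0.2, -0.4]
grip_width: 0.999
grasp_force: 0.0
```

```bash
python3 - <<'E'
from h import *
x,y=.4445,-.202
plan((x,y,.15,70.5),(x,y,.013,None),(x,y,.12,None),(.6308,.1864,.12,None),(.6308,.1864,.023,None))
E
```

```text
t 8.35 at [0.5995 0.2811 0.1514] yang 70.5 w 0.999 F [-0.2 -0.2 -0.4] g 0.0
shift [-0.0198 -0.6761  0.0008] rows>= 11.3 then turn [0.002 0.001 0.001] rows>= 0.0
shift [0.     0.     0.1827] rows>= 3.0 then turn [0. 0. 0.] rows>= 0.0
shift [ 0.      0.     -0.1427] rows>= 2.4 then turn [0. 0. 0.] rows>= 0.0
shift [-0.0613  0.5711  0.    ] rows>= 9.6 then turn [0. 0. 0.] rows>= 0.0
shift [0.     0.     0.1293] rows>= 2.2 then turn [0. 0. 0.] rows>= 0.0
```

move_arm([
  [[-0.0014, -0.0483, 0], [0, 0, 0], 1],
  [[-0.0014, -0.0483, 0], [0, 0, 0], 1],
  [[-0.0014, -0.0483, 0], [0, 0, 0], 1],
  [[-0.0014, -0.0483, 0], [0, 0, 0], 1],
  [[-0.0014, -0.0483, 0], [0, 0, 0], 1],
  [[-0.0014, -0.0483, 0], [0, 0, 0], 1],
  [[-0.0014, -0.0483, 0], [0, 0, 0], 1],
  [[-0.0014, -0.0483, 0], [0, 0, 0], 1],
  [[-0.0014, -0.0483, 0], [0, 0, 0], 1],
  [[-0.0014, -0.0483, 0], [0, 0, 0], 1],
  [[-0.0014, -0.0483, 0], [0, 0, 0], 1],
  [[-0.0014, -0.0483, 0], [0, 0, 0], 1],
])

```text
clock: 9.55
position: [0.465, -0.1343, 0.1496]
ee_rot: [0.169, 0.986, 0.0, -0.001]
ft_force: [0.4, -0.5, 0.4]
grip_width: 0.998
grasp_force: 0.0
```

move_arm([
  [[-0.0014, -0.0483, 0], [0, 0, 0], 1],
  [[-0.0014, -0.0483, 0], [0, 0, 0], 1],
  [[0, 0, 0], [0, 0, 0], 1],
  [[0, 0, 0], [0, 0, 0], 1],
  [[0, 0, 0], [0, 0, 0], 1],
])

```text
clock: 10.05
position: [0.4442, -0.201, 0.1497]
ee_rot: [0.168, 0.986, 0.0, -0.0]
ft_force: [0.2, 0.4, -0.1]
grip_width: 1.0
grasp_force: 0.0
```

```bash
python3 - <<'E'
from h import *
from workcell import vision
x,y=.4445,-.202
plan((x,y,.15,70.5),(x,y,.013,None))
c=vision.camera("wrist"); w=c["pixels"].copy()
for z in (.044,0): 
    u=proj(c,[[x,y,z]])[0]; print(u); cv2.drawMarker(w,tuple(int(v) for v in u),(0,255,0),0,12)
t=vision.camera("top"); a=cv2.resize(t["pixels"][120:240,170:330],(640,480))
cv2.imwrite("pics/w2.png",cv2.resize(np.vstack([w,cv2.resize(a,(640,480))])[:,:,::-1],(436,600)))
E
```

```text
t 10.05 at [ 0.4442 -0.201   0.1497] yang 70.6 w 1.0 F [ 0.2  0.4 -0.1] g 0.0
shift [-0.0008 -0.0011 -0.0004] rows>= 0.0 then turn [ 0.    -0.001  0.002] rows>= 0.0
shift [0.     0.     0.1827] rows>= 3.0 then turn [0. 0. 0.] rows>= 0.0
[323.70794215 198.5264005 ]
[323.84681323 184.2898101 ]
```

View pics/w2.png

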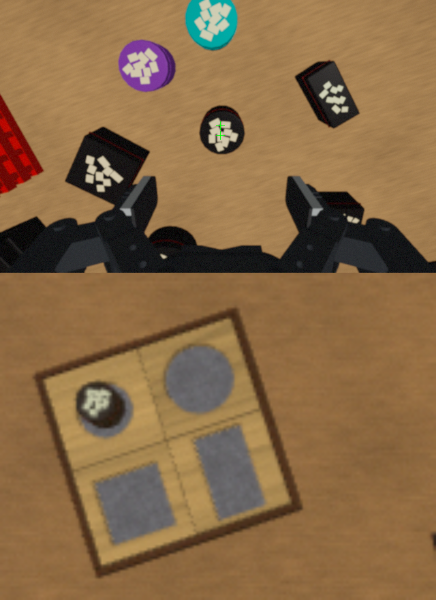

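The small round sits in its recess (crop (100,405)). The larger round lid is on the marker at (222,132), between the fingers, with the oversize square clear of them.

move_arm([
  [[-0.001, -0.001, 0.03], [0, 0, 0], 1],
  [[0, 0, 0.04], [0, 0, 0], 1],
  [[0, 0, 0.04], [0, 0, 0], 1],
  [[0, 0, 0.04], [0, 0, 0], 1],
  [[0, 0, 0.025], [0, 0, 0], 1],
  [[0, 0, 0.007], [0, 0, 0], 1],
  [[0, 0, 0], [0, 0, 0], 1],
  [[0, 0, 0], [0, 0, 0], -1],
  [[0, 0, 0], [0, 0, 0], -1],
  [[0, 0, 0], [0, 0, 0], -1],
  [[0, 0, 0], [0, 0, 0], -1],
  [[0, 0, 0], [0, 0, 0], -1],
])

```text
clock: 11.35
position: [0.4454, -0.203, 0.0148]
ee_rot: [0.169, 0.986, 0.0, 0.001]
ft_force: [-0.7, 1.4, 8.1]
grip_width: 0.62
grasp_force: 30.3
```

move_arm([
  [[0, 0, 0], [0, 0, 0], -1],
  [[0, 0, 0], [0, 0, 0], -1],
])

```text
clock: 11.55
position: [0.4454, -0.2031, 0.0148]
ee_rot: [0.169, 0.986, 0.0, 0.001]
ft_force: [-0.9, 1.1, 8.7]
grip_width: 0.625
grasp_force: 30.3
```

move_arm([
  [[0, 0, -0.02], [0, 0, 0], -1],
  [[0, 0, -0.04], [0, 0, 0], -1],
  [[0, 0, -0.04], [0, 0, 0], -1],
  [[0, 0, -0.04], [0, 0, 0], -1],
  [[-0.005, 0.0477, 0], [0, 0, 0], -1],
  [[-0.005, 0.0477, 0], [0, 0, 0], -1],
  [[-0.005, 0.0477, 0], [0, 0, 0], -1],
  [[-0.005, 0.0477, 0], [0, 0, 0], -1],
  [[-0.005, 0.0477, 0], [0, 0, 0], -1],
  [[-0.005, 0.0477, 0], [0, 0, 0], -1],
  [[-0.005, 0.0477, 0], [0, 0, 0], -1],
  [[-0.005, 0.0477, 0], [0, 0, 0], -1],
])

```text
clock: 12.75
position: [0.5689, 0.0581, 0.1202]
ee_rot: [0.169, 0.986, 0.0, 0.001]
ft_force: [1.1, 0.0, -1.0]
grip_width: 0.625
grasp_force: 32.1
```

move_arm([
  [[-0.005, 0.0477, 0], [0, 0, 0], -1],
  [[-0.005, 0.0477, 0], [0, 0, 0], -1],
  [[-0.005, 0.0477, 0], [0, 0, 0], -1],
  [[-0.005, 0.0477, 0], [0, 0, 0], -1],
  [[0, 0, 0], [0, 0, 0], -1],
  [[0, 0, 0], [0, 0, 0], -1],
  [[0, 0, 0], [0, 0, 0], -1],
])

```text
clock: 13.45
position: [0.6301, 0.1854, 0.1197]
ee_rot: [0.17, 0.985, -0.0, 0.0]
ft_force: [-0.6, -0.7, -0.8]
grip_width: 0.622
grasp_force: 32.1
```

```bash
python3 - <<'E'
from h import *
plan((.6308,.1864,.0252,None))
E
```

```text
t 13.45 at [0.6301 0.1854 0.1197] yang 70.5 w 0.622 F [-0.6 -0.7 -0.8] g 32.1
shift [-0.0003  0.0016  0.1259] rows>= 2.1 then turn [-0.     0.001  0.   ] rows>= 0.0
```

Release opens to 0.75 (value 0.5), clear of the 54 mm box.

move_arm([
  [[0, 0.0015, 0.03], [0, 0, 0], -1],
  [[0, 0, 0.04], [0, 0, 0], -1],
  [[0, 0, 0.03], [0, 0, 0], -1],
  [[0, 0, 0.015], [0, 0, 0], -1],
  [[0, 0, 0.007], [0, 0, 0], -1],
  [[0, 0, 0.0035], [0, 0, 0], -1],
  [[0, 0, 0], [0, 0, 0], -1],
  [[0, 0, 0], [0, 0, 0], -1],
])

```text
clock: 14.25
position: [0.631, 0.1879, 0.0256]
ee_rot: [0.169, 0.986, 0.0, 0.001]
ft_force: [0.3, -0.1, -0.4]
grip_width: 0.623
grasp_force: 32.1
```

move_arm([
  [[0, 0, 0], [0, 0, 0], 0.6],
  [[0, 0, 0], [0, 0, 0], 0.6],
  [[0, 0, 0], [0, 0, 0], 0.6],
  [[0, 0, 0], [0, 0, 0], 0.6],
  [[0, 0, -0.02], [0, 0, 0], 0.6],
  [[0, 0, -0.04], [0, 0, 0], 0.6],
  [[0, 0, -0.04], [0, 0, 0], 0.6],
  [[0, 0, -0.04], [0, 0, 0], 1],
  [[0, 0, -0.03], [0, 0, 0], 1],
  [[0, 0, 0], [0, 0, 0], 1],
  [[0, 0, 0], [0, 0, 0], 1],
])

```text
clock: 15.35
position: [0.6307, 0.1878, 0.1532]
ee_rot: [0.169, 0.986, 0.001, 0.001]
ft_force: [-0.4, -0.5, -0.7]
grip_width: 0.999
grasp_force: 0.0
```

```bash
python3 - <<'E'
from h import *
x,y=.6197,-.0894
plan((x,y,.15,71.5),(x,y,.013,None),(x,y,.12,109),(.5067,.2475,.12,None),(.5067,.2475,.025,None))
E
```

```text
t 15.35 at [0.6307 0.1878 0.1532] yang 70.5 w 0.999 F [-0.4 -0.5 -0.7] g 0.0
shift [-0.1094 -0.3533  0.0039] rows>= 6.2 then turn [ 0.002  0.001 -0.022] rows>= 0.1
shift [0.     0.     0.1827] rows>= 3.0 then turn [0. 0. 0.] rows>= 0.0
shift [ 0.      0.     -0.1427] rows>= 2.4 then turn [ 0.     0.    -0.833] rows>= 4.7
shift [-0.0038  0.4738  0.    ] rows>= 7.9 then turn [0. 0. 0.] rows>= 0.0
shift [0.     0.     0.1267] rows>= 2.1 then turn [0. 0. 0.] rows>= 0.0
```

move_arm([
  [[-0.0137, -0.0442, 0], [0, 0, 0], 1],
  [[-0.0137, -0.0442, 0], [0, 0, 0], 1],
  [[-0.0137, -0.0442, 0], [0, 0, 0], 1],
  [[-0.0137, -0.0442, 0], [0, 0, 0], 1],
  [[-0.0137, -0.0442, 0], [0, 0, 0], 1],
  [[-0.0137, -0.0442, 0], [0, 0, 0], 1],
  [[-0.0137, -0.0442, 0], [0, 0, 0], 1],
  [[-0.0137, -0.0442, 0], [0, 0, 0], 1],
  [[0, 0, 0], [0, 0, -0.022], 1],
  [[0, 0, 0], [0, 0, 0], 1],
  [[0, 0, 0], [0, 0, 0], 1],
])

```text
clock: 16.45
position: [0.6194, -0.0884, 0.1514]
ee_rot: [0.16, 0.987, 0.0, -0.001]
ft_force: [0.3, -0.0, -0.4]
grip_width: 0.998
grasp_force: 0.0
```

```bash
python3 - <<'E'
from h import *
from workcell import vision
x,y=.6197,-.0894
plan((x,y,.15,71.5),(x,y,.013,None))
c=vision.camera("wrist"); w=c["pixels"].copy()
a=np.radians(71.5); U=np.array([np.cos(a),np.sin(a),0])*.025; V=np.array([-np.sin(a),np.cos(a),0])*.025
q=proj(c,[np.array([x,y,.044])+i*U+j*V for i,j in((1,1),(1,-1),(-1,-1),(-1,1))]); cv2.polylines(w,[q.astype(int)],True,(0,255,0))
t=vision.camera("top"); a=cv2.resize(t["pixels"][120:240,170:330],(640,480))
cv2.imwrite("pics/w3.png",cv2.resize(np.vstack([w,a])[:,:,::-1],(436,600)))
E
```

```text
t 16.45 at [ 0.6194 -0.0884  0.1514] yang 71.6 w 0.998 F [ 0.3 -0.  -0.4] g 0.0
shift [-0.0008 -0.0012  0.0019] rows>= 0.0 then turn [ 0.    -0.001  0.002] rows>= 0.0
shift [0.     0.     0.1827] rows>= 3.0 then turn [0. 0. 0.] rows>= 0.0
```

View pics/w3.png

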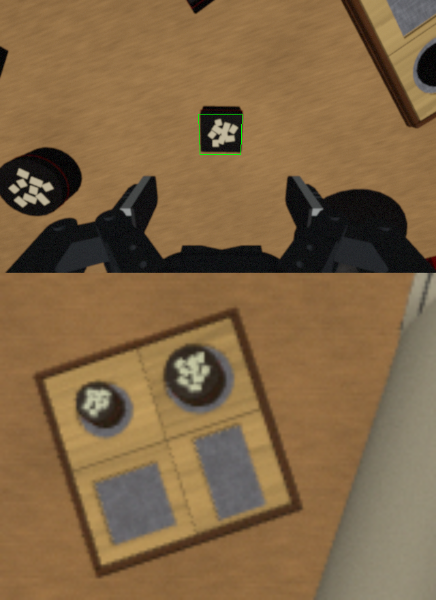

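Both rounds sit in their recesses (100,403) and (198,375). The square's predicted lid outline matches at (222,133) and is aligned with the fingers.

move_arm([
  [[-0.001, -0.001, 0.03], [0, 0, 0], 1],
  [[0, 0, 0.04], [0, 0, 0], 1],
  [[0, 0, 0.04], [0, 0, 0], 1],
  [[0, 0, 0.04], [0, 0, 0], 1],
  [[0, 0, 0.025], [0, 0, 0], 1],
  [[0, 0, 0.008], [0, 0, 0], 1],
  [[0, 0, 0], [0, 0, 0], 1],
  [[0, 0, 0], [0, 0, 0], -1],
  [[0, 0, 0], [0, 0, 0], -1],
  [[0, 0, 0], [0, 0, 0], -1],
  [[0, 0, 0], [0, 0, 0], -1],
  [[0, 0, 0], [0, 0, 0], -1],
])

```text
clock: 17.75
position: [0.6209, -0.0906, 0.0161]
ee_rot: [0.161, 0.987, 0.0, 0.001]
ft_force: [-1.2, 1.1, 5.9]
grip_width: 0.582
grasp_force: 32.4
```

move_arm([
  [[0, 0, 0], [0, 0, 0], -1],
  [[0, 0, 0], [0, 0, 0], -1],
])

```text
clock: 17.95
position: [0.6209, -0.0905, 0.0161]
ee_rot: [0.16, 0.987, 0.0, 0.001]
ft_force: [-0.9, 0.7, 5.9]
grip_width: 0.578
grasp_force: 32.4
```

move_arm([
  [[0, 0, -0.02], [0, 0, 0], -1],
  [[0, 0, -0.04], [0, 0, 0], -1],
  [[0, 0, -0.04], [0, 0, 0], -1],
  [[0, 0, -0.04], [0, 0, 0], -1],
  [[0, 0, 0], [0, 0, -0.139], -1],
  [[0, 0, 0], [0, 0, -0.139], -1],
  [[0, 0, 0], [0, 0, -0.139], -1],
  [[0, 0, 0], [0, 0, -0.139], -1],
  [[0, 0, 0], [0, 0, -0.139], -1],
  [[0, 0, 0], [0, 0, -0.139], -1],
  [[0, 0, 0], [0, 0, 0], -1],
  [[0, 0, 0], [0, 0, 0], -1],
])

```text
clock: 19.15
position: [0.62, -0.0908, 0.1205]
ee_rot: [-0.164, 0.987, 0.0, 0.0]
ft_force: [-0.4, 0.1, -0.7]
grip_width: 0.578
grasp_force: 31.6
```

```bash
python3 - <<'E'
from h import *
plan((.5067,.2475,.12,109),(.5067,.2475,.0265,None))
E
```

```text
t 19.15 at [ 0.62   -0.0908  0.1205] yang 108.8 w 0.578 F [-0.4  0.1 -0.7] g 31.6
shift [-0.0027  0.4758  0.0006] rows>= 7.9 then turn [-0.     0.001 -0.003] rows>= 0.0
shift [0.     0.     0.1247] rows>= 2.1 then turn [0. 0. 0.] rows>= 0.0
```

move_arm([
  [[0, 0.0476, 0], [0, 0, 0], -1],
  [[0, 0.0476, 0], [0, 0, 0], -1],
  [[0, 0.0476, 0], [0, 0, 0], -1],
  [[0, 0.0476, 0], [0, 0, 0], -1],
  [[0, 0.0476, 0], [0, 0, 0], -1],
  [[0, 0.0476, 0], [0, 0, 0], -1],
  [[0, 0.0476, 0], [0, 0, 0], -1],
  [[0, 0.0476, 0], [0, 0, 0], -1],
  [[0, 0.0476, 0], [0, 0, 0], -1],
  [[-0.003, 0.0476, 0], [0, 0, 0], -1],
  [[0, 0, 0], [0, 0, 0], -1],
  [[0, 0, 0], [0, 0, 0], -1],
])

```text
clock: 20.35
position: [0.5053, 0.2482, 0.1199]
ee_rot: [-0.165, 0.986, -0.0, 0.0]
ft_force: [0.5, -0.5, -2.2]
grip_width: 0.58
grasp_force: 31.7
```

```bash
python3 - <<'E'
from h import *
plan((.5067,.2475,.0265,109))
E
```

```text
t 20.35 at [0.5053 0.2482 0.1199] yang 109.0 w 0.58 F [ 0.5 -0.5 -2.2] g 31.7
shift [-0.0014 -0.0014  0.1246] rows>= 2.1 then turn [-0.     0.     0.001] rows>= 0.0
```

move_arm([
  [[-0.0014, -0.0014, 0.03], [0, 0, 0], -1],
  [[0, 0, 0.04], [0, 0, 0], -1],
  [[0, 0, 0.03], [0, 0, 0], -1],
  [[0, 0, 0.015], [0, 0, 0], -1],
  [[0, 0, 0.006], [0, 0, 0], -1],
  [[0, 0, 0.0035], [0, 0, 0], -1],
  [[0, 0, 0], [0, 0, 0], -1],
  [[0, 0, 0], [0, 0, 0], -1],
])

```text
clock: 21.15
position: [0.5075, 0.2471, 0.0273]
ee_rot: [-0.165, 0.986, 0.0, 0.001]
ft_force: [0.2, 0.3, -0.5]
grip_width: 0.575
grasp_force: 31.7
```

move_arm([
  [[0, 0, 0], [0, 0, 0], 0.5],
  [[0, 0, 0], [0, 0, 0], 0.5],
  [[0, 0, 0], [0, 0, 0], 0.5],
  [[0, 0, 0], [0, 0, 0], 0.5],
  [[0, 0, -0.02], [0, 0, 0], 0.5],
  [[0, 0, -0.04], [0, 0, 0], 0.5],
  [[0, 0, -0.04], [0, 0, 0], 0.5],
  [[0, 0, -0.04], [0, 0, 0], 1],
  [[0, 0, -0.03], [0, 0, 0], 1],
  [[0, 0, 0], [0, 0, 0], 1],
  [[0, 0, 0], [0, 0, 0], 1],
])

```text
clock: 22.25
position: [0.5071, 0.247, 0.1548]
ee_rot: [-0.165, 0.986, 0.0, 0.001]
ft_force: [0.7, 1.1, -0.5]
grip_width: 0.998
grasp_force: 0.0
```

```bash
python3 - <<'E'
from h import *
x,y=.4459,-.0697
plan((x,y,.15,104.9),(x,y,.013,None),(x,y,.12,109),(.5374,.1547,.12,None),(.5374,.1547,.025,None))
print(np.round(manip.get_obs()["joint_pos"],2))
E
```

```text
t 22.25 at [0.5071 0.247  0.1548] yang 109.0 w 0.998 F [ 0.7  1.1 -0.5] g 0.0
shift [ 0.215  -0.3725  0.0059] rows>= 7.2 then turn [0.001 0.002 0.092] rows>= 0.5
shift [0.     0.     0.1827] rows>= 3.0 then turn [0. 0. 0.] rows>= 0.0
shift [ 0.      0.     -0.1427] rows>= 2.4 then turn [ 0.     0.    -0.091] rows>= 0.5
shift [-0.2128  0.2432  0.    ] rows>= 5.4 then turn [0. 0. 0.] rows>= 0.0
shift [0.     0.     0.1267] rows>= 2.1 then turn [0. 0. 0.] rows>= 0.0
[-0.86  0.26  0.38  1.74 -0.1   1.16  1.45]
```

move_arm([
  [[0.0239, -0.0414, 0], [0, 0, 0], 1],
  [[0.0239, -0.0414, 0], [0, 0, 0], 1],
  [[0.0239, -0.0414, 0], [0, 0, 0], 1],
  [[0.0239, -0.0414, 0], [0, 0, 0], 1],
  [[0.0239, -0.0414, 0], [0, 0, 0], 1],
  [[0.0239, -0.0414, 0], [0, 0, 0], 1],
  [[0.0239, -0.0414, 0], [0, 0, 0], 1],
  [[0.0239, -0.0414, 0], [0, 0, 0], 1],
  [[0.0239, -0.0414, 0.006], [0, 0, 0], 1],
  [[0, 0, 0], [0, 0, 0.092], 1],
  [[0, 0, 0], [0, 0, 0], 1],
  [[0, 0, 0], [0, 0, 0], 1],
])

```text
clock: 23.45
position: [0.4454, -0.0693, 0.149]
ee_rot: [-0.131, 0.991, 0.0, -0.0]
ft_force: [0.5, 0.5, -0.3]
grip_width: 0.999
grasp_force: 0.0
```

```bash
python3 - <<'E'
from h import *
from workcell import vision
x,y=.4459,-.0697
plan((x,y,.15,104.9),(x,y,.013,None))
c=vision.camera("wrist"); w=c["pixels"].copy()
a=np.radians(14.9); U=np.array([np.cos(a),np.sin(a),0])*.035; V=np.array([-np.sin(a),np.cos(a),0])*.017
q=proj(c,[np.array([x,y,.044])+i*U+j*V for i,j in((1,1),(1,-1),(-1,-1),(-1,1))]); cv2.polylines(w,[q.astype(int)],True,(0,255,0))
t=vision.camera("top"); a=cv2.resize(t["pixels"][120:240,170:330],(640,480))
cv2.imwrite("pics/w4.png",cv2.resize(np.vstack([w,a])[:,:,::-1],(436,600)))
E
```

```text
t 23.45 at [ 0.4454 -0.0693  0.149 ] yang 105.1 w 0.999 F [ 0.5  0.5 -0.3] g 0.0
shift [-0.0005 -0.0006 -0.0014] rows>= 0.0 then turn [ 0.    -0.001  0.004] rows>= 0.0
shift [0.     0.     0.1827] rows>= 3.0 then turn [0. 0. 0.] rows>= 0.0
```

View pics/w4.png

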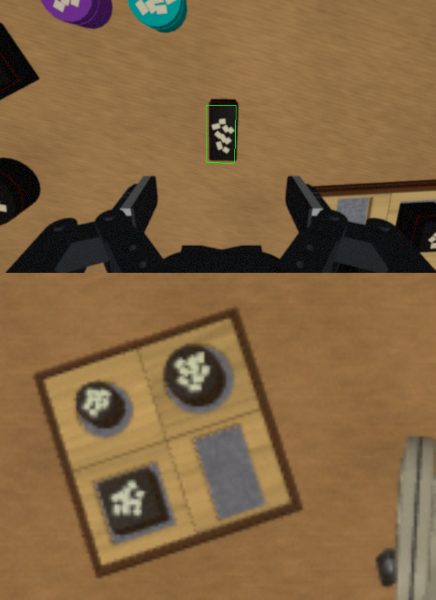

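Three boxes are seated; the square is at (132,502). The oblong's predicted outline matches its lid at (222,133). I grasp it.

move_arm([
  [[0, -0.001, 0.03], [0, 0, 0.004], 1],
  [[0, 0, 0.04], [0, 0, 0], 1],
  [[0, 0, 0.04], [0, 0, 0], 1],
  [[0, 0, 0.04], [0, 0, 0], 1],
  [[0, 0, 0.022], [0, 0, 0], 1],
  [[0, 0, 0.008], [0, 0, 0], 1],
  [[0, 0, 0], [0, 0, 0], 1],
  [[0, 0, 0], [0, 0, 0], -1],
  [[0, 0, 0], [0, 0, 0], -1],
  [[0, 0, 0], [0, 0, 0], -1],
  [[0, 0, 0], [0, 0, 0], -1],
  [[0, 0, 0], [0, 0, 0], -1],
])

```text
clock: 24.75
position: [0.4464, -0.0705, 0.0151]
ee_rot: [-0.128, 0.992, 0.0, 0.001]
ft_force: [-1.0, 1.5, 6.8]
grip_width: 0.391
grasp_force: 30.3
```

move_arm([
  [[0, 0, 0], [0, 0, 0], -1],
  [[0, 0, 0], [0, 0, 0], -1],
  [[0, 0, 0], [0, 0, 0], -1],
  [[0, 0, 0], [0, 0, 0], -1],
])

```text
clock: 25.15
position: [0.4464, -0.0704, 0.015]
ee_rot: [-0.128, 0.992, 0.0, 0.001]
ft_force: [-1.5, 0.4, 6.8]
grip_width: 0.395
grasp_force: 30.3
```

move_arm([
  [[0, 0, -0.02], [0, 0, 0], -1],
  [[0, 0, -0.04], [0, 0, 0], -1],
  [[0, 0, -0.04], [0, 0, 0], -1],
  [[0, 0, -0.04], [0, 0, -0.096], -1],
  [[-0.0304, 0.0347, 0], [0, 0, 0], -1],
  [[-0.0304, 0.0347, 0], [0, 0, 0], -1],
  [[-0.0304, 0.0347, 0], [0, 0, 0], -1],
  [[-0.0304, 0.0347, 0], [0, 0, 0], -1],
  [[-0.0304, 0.0347, 0], [0, 0, 0], -1],
  [[-0.0304, 0.0347, 0], [0, 0, 0], -1],
  [[-0.0304, 0.0347, 0], [0, 0, 0], -1],
  [[0, 0, 0], [0, 0, 0], -1],
])

```text
clock: 26.35
position: [0.5377, 0.159, 0.1192]
ee_rot: [-0.169, 0.986, 0.001, 0.0]
ft_force: [-0.3, 0.6, 0.2]
grip_width: 0.395
grasp_force: 30.3
```

move_arm([
  [[0, 0, 0], [0, 0, 0], -1],
  [[0, 0, 0], [0, 0, 0], -1],
])

```text
clock: 26.55
position: [0.5371, 0.1524, 0.1194]
ee_rot: [-0.165, 0.986, -0.0, -0.0]
ft_force: [0.1, -0.9, 0.2]
grip_width: 0.391
grasp_force: 30.3
```

```bash
python3 - <<'E'
from h import *
plan((.5374,.1547,.0253,109))
E
```

```text
t 26.55 at [0.5371 0.1524 0.1194] yang 109.0 w 0.391 F [ 0.1 -0.9  0.2] g 30.3
shift [-0.0015  0.0028  0.1254] rows>= 2.1 then turn [-0.    -0.    -0.001] rows>= 0.0
```

move_arm([
  [[-0.0015, 0.0028, 0.03], [0, 0, 0], -1],
  [[0, 0, 0.04], [0, 0, 0], -1],
  [[0, 0, 0.03], [0, 0, 0], -1],
  [[0, 0, 0.015], [0, 0, 0], -1],
  [[0, 0, 0.007], [0, 0, 0], -1],
  [[0, 0, 0.0035], [0, 0, 0], -1],
  [[0, 0, 0], [0, 0, 0], -1],
  [[0, 0, 0], [0, 0, 0], -1],
])

```text
clock: 27.35
position: [0.5383, 0.1562, 0.0262]
ee_rot: [-0.165, 0.986, 0.0, 0.001]
ft_force: [-0.6, 0.2, -1.4]
grip_width: 0.39
grasp_force: 30.2
```

move_arm([
  [[0, 0, 0], [0, 0, 0], 0.2],
  [[0, 0, 0], [0, 0, 0], 0.2],
  [[0, 0, 0], [0, 0, 0], 0.2],
  [[0, 0, 0], [0, 0, 0], 0.2],
  [[0, 0, -0.02], [0, 0, 0], 0.2],
  [[0, 0, -0.04], [0, 0, 0], 0.2],
  [[0, 0, -0.04], [0, 0, 0], 0.2],
  [[0, 0, -0.04], [0, 0, 0], 0.2],
  [[0, 0, -0.04], [0, 0, 0], 0.2],
  [[0, 0, 0], [0, 0, 0], 0.2],
])

```text
clock: 28.35
position: [0.54, 0.1564, 0.1656]
ee_rot: [-0.165, 0.986, 0.001, 0.004]
ft_force: [-0.4, 0.3, -0.4]
grip_width: 0.6
grasp_force: 0.0
```

move_arm([
  [[0, -0.045, 0], [0, 0, 0], 0.2],
  [[0, -0.045, 0], [0, 0, 0], 0.2],
  [[0, -0.045, 0], [0, 0, 0], 0.2],
  [[0, -0.045, 0], [0, 0, 0], 0.2],
  [[0, -0.045, 0], [0, 0, 0], 0.2],
  [[0, -0.045, 0], [0, 0, 0], 0.2],
  [[0, 0, 0], [0, 0, 0], 0.2],
  [[0, 0, 0], [0, 0, 0], 0.2],
])

```text
clock: 29.15
position: [0.6036, -0.0362, 0.1604]
ee_rot: [-0.165, 0.986, -0.0, -0.0]
ft_force: [-0.0, 0.7, -0.9]
grip_width: 0.6
grasp_force: 0.0
```

```bash
python3 - <<'E'
from h import *
from workcell import vision
plan()
t=vision.camera("top")["pixels"]; s=vision.camera("side")["pixels"]
a=cv2.resize(t[120:240,170:330],(640,480)); b=cv2.resize(s[90:190,240:380],(640,457))
cv2.imwrite("pics/end.png",cv2.resize(np.vstack([a,b])[:,:,::-1],(410,600)))
E
```

```text
t 29.15 at [ 0.6036 -0.0362  0.1604] yang 108.9 w 0.6 F [-0.   0.7 -0.9] g 0.0
```

View pics/end.png

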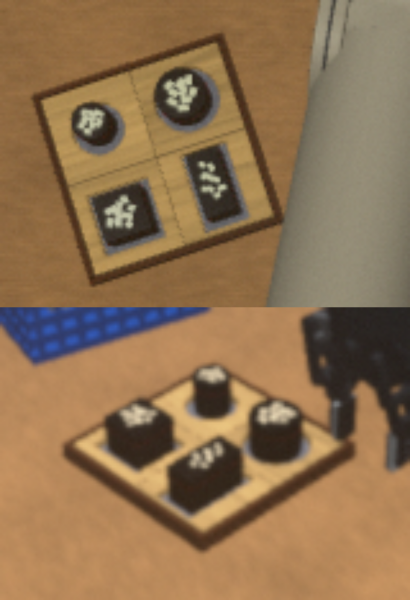

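All four boxes stand upright in their own recesses, with grey lining visible around them: (95,125), (183,98), (127,213) and (213,183) in the top view. The side view agrees and the gripper is clear.

```bash
python3 -c "
from workcell import order; print(order.hand_in())"
```

```text
the job is handed in; nothing more can be done
None
```

All four small black boxes are upright in their own recesses (checked in the top and side views), the oversize boxes and look-alikes were left untouched, and the job was handed in at about 29 s.

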